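Close the lamp battery housing and hold its cover shut

TASK

Close the microscope lamp's battery housing. Turn the quarter-turn stud on its frame until the stud's wing lines up to pass through the oblong slot of the cover, then fetch the cover, turn it so that the slot meets the stud and the round hole meets the dowel, set it over them and press it down flush on the frame against the sprung buffers. Finish holding it pressed there, without letting go, so that I can lock the stud, and leave the other things on the bench where they are.

Things in the scene. Friction and masses are not known exactly. Their poses are not given: they have to be found in the camera images.
- housing: fixed grey casing, 130 (its x) x 190 (its y) x 50 mm high, left or right of the middle, open battery bay in its flat top (the frame). Origin: centre of its underside, z up. On the frame's centre line stand the quarter-turn stud at y = +55 mm and a fixed round steel dowel at y = -55 mm (10 mm thick, 25 mm tall, pointed tip)
- housing_seat (a point): centre of the frame face, 50 mm above the underside, axes as the housing; a flush cover has its origin here and its axes the same way round. Four rubber spring buffers, 12 mm wide, at x = +-43, y = +-68 mm stand 6 mm above the frame; all four together push back 1.8 N per mm, about 11 N at flush
- stud_wing (a point): middle of the stud's wing, on the turning axis, 17 mm above the frame. The wing is an upright steel block 26 mm long (this point's x), 8 mm thick (its y) and 16 mm tall (9 to 25 mm above the frame), on a 7 mm stem; grip it across its thickness from above. It turns with the wing
- stud (a joint): angle of the stud in rad, growing anticlockwise seen from above; at 0 the wing's length lies along the housing's x, which is lined up with the slot of a cover set on squarely. Turns from -0.3 to 1.65, stays where it is left (friction about 0.03 N m)
- cover: loose aluminium plate, 110 (its x) x 160 (its y) x 6 mm, about 0.2 kg, lying flat on the worktop across from the housing. Origin: centre of its underside, z up. Slot at y = +55 mm, 32 (x) x 14 (y) mm; 16 mm round hole at y = -55 mm. Black bar handle over the centre: 64 mm along y, 10 mm thick along x, 20 to 40 mm above the underside; grip it across its thickness from above
- onion: brown onion, 60 mm wide, 71 mm tall, standing on the worktop; origin at the centre of its underside, z up. Not part of the job: leave it
- petri_dish: lidded clear petri dish, 61 mm across, 15 mm tall; origin at the centre of its underside, z up. Not part of the job: leave it
- dropper_bottle: amber dropper bottle with black bulb, 33 mm across, 100 mm tall, standing; origin at the centre of its underside, z up. Not part of the job: leave it
- timer: white countdown timer, 55 x 66 x 34 mm; origin at the centre of its underside, z up. Not part of the job: leave it
- jar: lidded specimen jar, 56 mm across, 72 mm tall; origin at the centre of its underside, z up. Not part of the job: leave it
- scissors: scissors with blue handles, 87 x 199 x 9 mm, lying flat near the front edge; origin at the centre of their underside, z up. Not part of the job: leave it
- pencil: yellow pencil, 159 mm long, 8 mm thick, lying near the front edge; origin at the centre of its underside. Not part of the job: leave it

How it is judged:
On the way, in this order (a step that is already met when the one before it is completed fails the run):
1. the stud's wing is lined up (within 0.15 rad) (value of joint stud between -0.15 and 0.15 rad), for 0.2 s.
2. the cover sits over the lined-up stud and the dowel, slot at the stud (horizontal distance between cover and housing_seat below 0.006 m and angle between the y axis of cover and the y axis of housing_seat, either way round below 0.1 rad and z of cover in the frame of housing_seat between -0.003 and 0.009 m and y of stud_wing in the frame of cover above 0 m), for 0.1 s.
At the end, for the whole second after the job is handed in: The cover is held by the robot (2 N or more of contact) flush on the frame: its underside within 2 mm of the frame, within 6 mm and 0.1 rad of square, level within 0.03 rad, slot at the stud, still; the stud is lined up within 0.25 rad (horizontal distance between cover and housing_seat below 0.006 m and angle between the y axis of cover and the y axis of housing_seat, either way round below 0.1 rad and z of cover in the frame of housing_seat between -0.003 and 0.002 m and value of joint stud between -0.25 and 0.25 rad and y of stud_wing in the frame of cover above 0 m and angle between cover's own z axis and vertical below 0.03 rad and linear speed of cover below 0.01 m/s and contact force between any of the fingers, the arm and cover above 2 N); the arm keeps its last pose, push and grip.
It fails at once if a bystander is shifted by more than 2 cm (distance of any of onion, petri_dish, dropper_bottle, timer, jar, scissors, pencil from where it was at the start of the episode above 0.02 m).
It also fails if it takes over 59 s, if anything falls off the work surface, if the arm or the gripper's body presses on something with over 40 N, if the wrist force passes 120 N, or if a joint passes its speed limit or range.

ROBOT

A 6-joint arm with a two-finger parallel gripper is mounted at the origin on a cart in front of the work surface, level with it; the furniture and walls round the work are solid. World frame = base frame: x ahead of the robot, y to its left, z up, the work surface at z = 0. Lengths are in m, angles in rad, forces in N, time in s.
With the tool pointing down it reaches from about 0.4 to 0.925 m from the base axis. Payload 12.5 kg.
Tool frame: the origin (TCP) lies at the very end of the fingers, on their centre line; the grasp point (between the pads) lies 19 mm behind it (env.grasp_offset is the z of the grasp point in the tool frame, in m); z points along the fingers, y is the line along which they close (so a half turn about z gives the same grasp; the last joint's range is limited). The gripper opens to 95 mm and grips with 3 to 60 N. Pads are 20 mm wide; open, the fingers measure 119 mm over their backs; the gripper's body (75 mm by 180 mm) begins 59 mm behind the grasp point.
Start: joints at [1.137, 0.491, 1.559, -0, 1.092, -0.106], TCP at [0.201, 0.592, 0.215] pointing down, gripper open.
Joint ranges: [-3.1, 3.1], [-0.84, 2.19], [0.05, 2.79], [-1.13, 4.28], [0.06, 2.93], [-2.69, 2.69]. Speed limits (rad/s): [2.22, 2.22, 2.79, 3.14, 3.14, 3.14].

INTERFACE

Orientations are given as [roll, pitch, yaw] about the fixed x, y, z axes, in that order (R = Rz(yaw) Ry(pitch) Rx(roll)).
In Python, from rig import env, optics gives the robot as it stands.
- The arm moves only by the tool jog_arm, never from a script. Its argument "moves" is a list of rows, each a list of 4 numbers: the shift along the tool's x, y, z each as a share of 0.3 m, from -1 to 1, then the turn about the tool's z as a share of 90 degrees, from -1 to 1. A call has exactly 10 rows; each row is the pose to reach, as a shift and turn from the pose commanded when the call began, along the tool's axes at that moment; what a row does not reach only later rows make up. A row lasts 1/12 s, in which the tool goes at most 41.7 mm and 7.16 degrees, less where a joint would pass 70% of its speed; a pose out of reach is approached as far as the arm can. A call with a number of a shift or a turn outside -1 to 1 is refused whole. A call with a gripper value outside its range is refused whole. "fingers" is the gripper command: -1 is shut, 1 is fully open, values between are in proportion, set as the call begins (left out, the last holds). The fingers move at their own pace and stop on an object; "newtons" is the grip in N (left out, the last holds). Time passes only in rows, so rows that repeat a pose let the fingers close, or fill a call up. It gives the time, the measured TCP pose, the force, the opening and the grip force at its end, in the units of the state.
- env.read_state(): the state, without advancing time (a new reading comes with each control period).
- optics.grab_frame(name): name is "scene" or "side" or "wrist"; returns a dict with "frame" (400x640x3 uint8, red, green, blue), "K" (3x3 intrinsics, pixels), "R" (3x3) and "t" (3): a world point X has camera coordinates R X + t; the wrist camera has in their place "mount" (4x4, takes a point from camera to tool coordinates, whose origin is the TCP and whose axes are the flange's). Camera axes: x right, y down, z forward; pixel columns grow to the right and rows downward; lengths in m; the calibration is good to about 2 mm. A picture is of the moment at which its call begins: read the wrist's pose just before it. There is no depth.
- env.finish_job(): hands the job in; it is judged then, once.
The state is a dict: "t": time; "q": joint angles; "dq": joint speeds; "tau": joint torques, N m; "position": TCP position; "ee_rot": TCP orientation; "ft_force": force on the tool from outside, world axes, zero at the start; "torque": the same for the moment, N m; "width": finger opening in m; "grip_force": force on a finger pad.
Only numpy, scipy, OpenCV 4.12 (cv2) and the standard library are available. Lean on these libraries where they do the work, as an engineer would, in place of code of your own. Each camera call takes 0.05 s, during which the arm holds its last target. There are 200 camera calls.

## Working session

There is one attempt and no reset: what is moved stays moved. The work goes in short steps, Python scripts to look and compute and a tool call to move; the robot and the scene stay as the last step left them, time stands still between calls to the robot, and variables do not carry over. Pictures are saved under pics/ and viewed, at most 10 in all, crops included, and the job is handed in when it is done.

Besides the shell and the picture viewer there is one more tool, called in YAML: its name, and indented under it one key for each argument. jog_arm: Moves the arm, as the interface text tells. Its arguments: {"type":"object","properties":{"moves":{"type":"array"},"fingers":{"type":"number"},"newtons":{"type":"number"}},"required":["moves"]}

```bash
mkdir -p pics; cat > h.py <<'E'
import numpy as np, cv2
from rig import env, optics
def grab(n,f):
    d=optics.grab_frame(n); cv2.imwrite(f,d["frame"][:,:,::-1]); np.savez(f[:-4]+'.npz',**{k:np.array(v) for k,v in d.items()}); return d
def ray(d,uv,z):
    K,R,t=d["K"],d["R"],d["t"]
    c=-R.T@t; v=R.T@np.linalg.inv(K)@np.array([uv[0],uv[1],1.]); return c+v*(z-c[2])/v[2]
E
python3 - <<'E'
from h import *
s=env.read_state(); print({k:np.round(v,3) for k,v in s.items()}, env.grasp_offset)
a=grab("scene","pics/a.png"); b=grab("side","pics/b.png")
for d in(a,b): print(d["K"],-d["R"].T@d["t"])
s=env.read_state(); w=grab("wrist","pics/w.png"); print(w["K"],w["mount"])
cv2.imwrite("pics/ab.png",np.vstack([cv2.resize(x["frame"],(480,300))[:,:,::-1] for x in(b,w)]))
E
```

```text
{'t': np.float64(0.0), 'q': array([ 1.137,  0.492,  1.559,  0.   ,  1.092, -0.106]), 'dq': array([ 0.001, -0.001,  0.   , -0.   ,  0.002,  0.   ]), 'tau': array([-1.0000e-03, -6.1262e+01, -2.5819e+01,  6.9000e-02,  4.8000e-02,
       -0.0000e+00]), 'position': array([0.201, 0.591, 0.214]), 'ee_rot': array([-3.14 , -0.   ,  2.814]), 'ft_force': array([-0.07 , -0.083,  0.231]), 'torque': array([-0.027,  0.015, -0.045]), 'grip_force': np.float64(0.0), 'width': np.float64(0.095)} -0.0188
[[447.07763422   0.         328.61123134]
 [  0.         447.07763422 192.6899135 ]
 [  0.           0.           1.        ]] [-0.1075647  -0.45990555  1.08654394]
[[422.89219244   0.         325.76173337]
 [  0.         422.89219244 200.92062583]
 [  0.           0.           1.        ]] [ 0.26683546 -0.75954159  0.69723098]
[[314.33465757   0.         318.0374374 ]
 [  0.         314.33465757 196.38322411]
 [  0.           0.           1.        ]] [[-5.16505973e-04 -9.60474841e-01 -2.78366329e-01  7.96110707e-02]
 [ 9.99999853e-01 -4.50390085e-04 -3.01464448e-04 -5.75584865e-04]
 [ 1.64175584e-04 -2.78366443e-01  9.60474933e-01 -1.70998552e-01]
 [ 0.00000000e+00  0.00000000e+00  0.00000000e+00  1.00000000e+00]]
```

View pics/a.png

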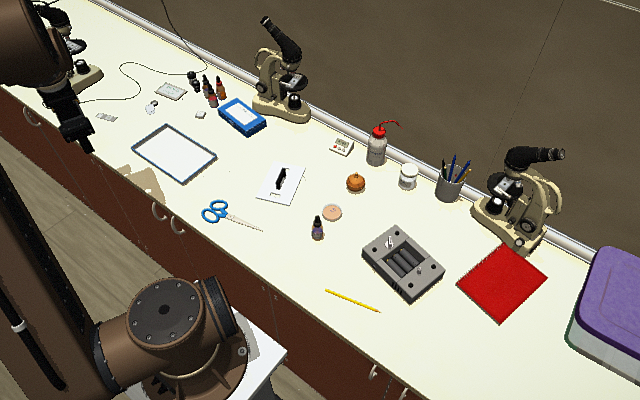

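View pics/ab.png

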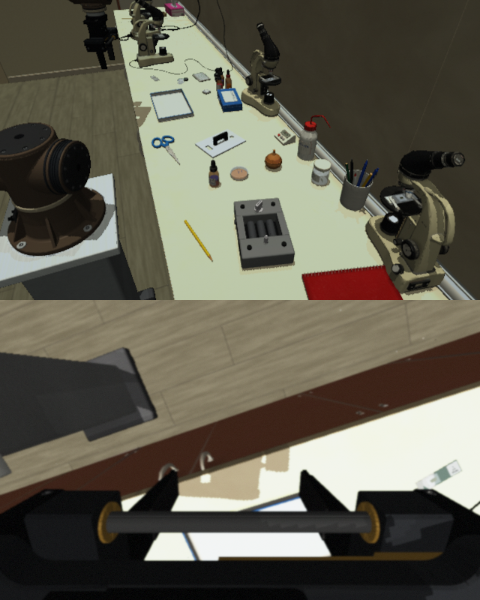

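The scene view shows the housing at about (403,262), with the stud at its far-left end near (389,241). The white cover is at (281,183) with its black handle. The bottle (317,228), dish (332,212) and onion (355,182) stand between them. I'll enlarge both of these regions.

```bash
python3 - <<'E'
from h import *
a=cv2.imread("pics/a.png"); b=cv2.imread("pics/b.png")
r=lambda i,x,y:cv2.resize(i[y:y+100,x:x+130],(390,300),interpolation=cv2.INTER_CUBIC)
cv2.imwrite("pics/c.png",np.vstack([np.hstack([r(a,340,212),r(a,230,140)]),np.hstack([r(b,290,255),r(b,230,150)])]))
A=np.load("pics/a.npz");B=np.load("pics/b.npz")
for n,uv,z in [("house",(403,262),.05),("cover",(281,183),0.03),("bottle",(317,238),0),("dish",(332,212),.015),("onion",(356,191),0),("jar",(408,187),0)]: print(n,ray(A,uv,z).round(3))
E
```

```text
house [ 0.502 -0.269  0.05 ]
cover [0.523 0.178 0.03 ]
bottle [ 0.448 -0.021  0.   ]
dish [ 0.54  -0.006  0.015]
onion [ 0.66  -0.011  0.   ]
jar [ 0.774 -0.132  0.   ]
```

View pics/c.png

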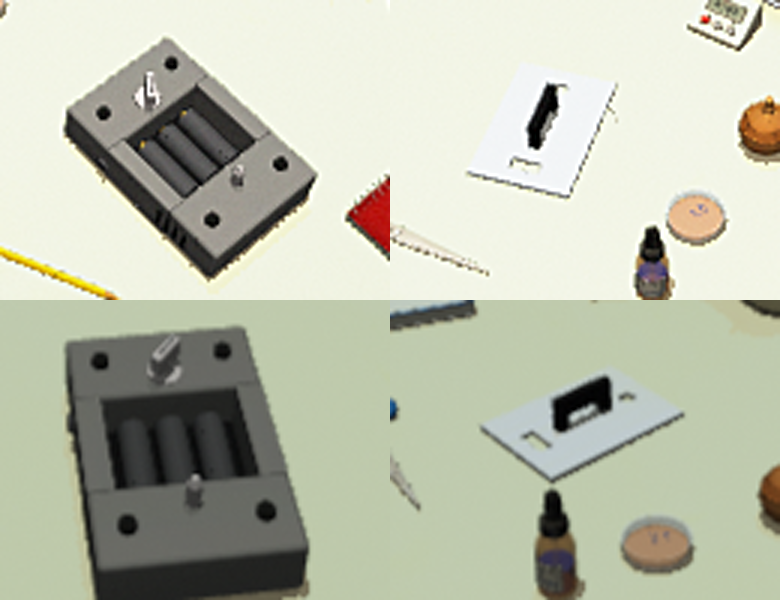

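The scene crop gives four buffers at (397,233), (374.7,249.7), (433.3,266.3) and (410.7,285). The stud is near (389,241) with its wing turned off line, and the dowel is at (419,270). The cover's slot is at its near end, (274.7,194), and the round hole at its far end, (287.3,169).

```bash
python3 - <<'E'
from h import *
A=np.load("pics/a.npz");B=np.load("pics/b.npz")
fa=lambda x,y:(340+x/3,212+y/3); fb=lambda x,y:(290+x/3,255+(y-300)/3)
for n,D,f,L in [("scene",A,fa,[(171,63),(104,113),(280,163),(212,219)]),("side",B,fb,[(222,351),(100,361),(266,511),(128,525)])]:
    P=np.array([ray(D,f(*p),.056) for p in L])[:,:2]; c=P.mean(0); y=P[0]+P[1]-P[2]-P[3]
    print(n,P.round(4).tolist(),c,np.linalg.norm(P[0]-P[1]),np.linalg.norm(y)/2,"housing yaw",np.degrees(np.arctan2(-y[0],y[1])))
ga=lambda x,y:(230+(x-390)/3,140+y/3); gb=lambda x,y:(230+(x-390)/3,150+(y-300)/3)
for n,D,f,C,S,H in [("scene",A,ga,[(519,66),(617,86),(571,196),(468,172)],(524,162),(562,88)),("side",B,gb,[(618,367),(685,413),(552,479),(482,429)],(536,440),(627,397))]:
    P=np.array([ray(D,f(*p),.006)[:2] for p in C]); print(n,P.round(3).tolist(),"c",P.mean(0),np.linalg.norm(P-np.roll(P,1,0),axis=1))
    s,h=[ray(D,f(*p),.004)[:2] for p in(S,H)];y=s-h; print(s,h,"mid",(s+h)/2,np.linalg.norm(y),"yaw",np.degrees(np.arctan2(-y[0],y[1])))
E
```

```text
scene [[0.567, -0.2094], [0.4842, -0.1899], [0.5355, -0.3402], [0.4524, -0.3203]] [ 0.50977278 -0.26495552] 0.0850692089582628 0.13443753610463854 housing yaw -13.611910520127672
side [[0.5669, -0.2128], [0.4845, -0.1919], [0.5352, -0.3432], [0.4529, -0.323]] [ 0.50987647 -0.26772018] 0.08504204940582731 0.13452633179679885 housing yaw -13.596136484727142
scene [[0.59, 0.272], [0.633, 0.169], [0.488, 0.112], [0.447, 0.215]] c [0.5394081  0.19223756] [0.15342207 0.11140462 0.15538672 0.11083095]
[0.49319278 0.18006156] [0.59529764 0.21539883] mid [0.54424521 0.1977302 ] 0.10804686278989328 yaw 109.09012334209395
side [[0.602, 0.265], [0.635, 0.166], [0.487, 0.112], [0.448, 0.208]] c [0.54299894 0.1877743 ] [0.16445017 0.10467211 0.15800692 0.10424091]
[0.49078478 0.17609972] [0.59341799 0.21413489] mid [0.54210139 0.1951173 ] 0.10945432186585657 yaw 110.33436713523156
```

jog_arm:
  moves:
    - [-0.06, -0.05, 0, 0.04]
    - [-0.16, -0.13, 0, 0.08]
    - [-0.28, -0.22, 0, 0.12]
    - [-0.4, -0.32, 0, 0.17]
    - [-0.52, -0.41, 0, 0.22]
    - [-0.64, -0.51, 0, 0.26]
    - [-0.76, -0.61, 0, 0.3]
    - [-0.87, -0.7, 0, 0.34]
    - [-0.96, -0.77, 0, 0.38]
    - [-1, -0.8, 0, 0.4]
  fingers: 0

```text
t: 0.98
position: [0.409, 0.2654, 0.2147]
ee_rot: [3.142, 0.0, 2.181]
ft_force: [-0.3, 0.4, -0.5]
width: 0.0478
grip_force: 0.0
```

jog_arm:
  moves:
    - [-0.08, -0.02, 0, 0.04]
    - [-0.2, -0.05, 0, 0.11]
    - [-0.33, -0.09, 0, 0.18]
    - [-0.46, -0.12, 0, 0.25]
    - [-0.59, -0.16, 0, 0.32]
    - [-0.72, -0.19, 0, 0.38]
    - [-0.83, -0.22, 0, 0.44]
    - [-0.92, -0.25, 0, 0.49]
    - [-0.98, -0.27, 0, 0.53]
    - [-1, -0.27, 0, 0.54]

```text
t: 1.82
position: [0.5153, -0.0264, 0.2144]
ee_rot: [-3.141, 0.0, 1.331]
ft_force: [0.1, 0.9, -0.3]
width: 0.0474
grip_force: 0.0
```

jog_arm:
  moves:
    - [-0.06, 0.01, 0, 0]
    - [-0.16, 0.03, 0, 0]
    - [-0.28, 0.05, 0, 0]
    - [-0.4, 0.08, 0.03, 0]
    - [-0.52, 0.1, 0.07, 0]
    - [-0.64, 0.13, 0.12, 0]
    - [-0.74, 0.15, 0.16, 0]
    - [-0.82, 0.16, 0.19, 0]
    - [-0.86, 0.17, 0.2, 0]
    - [-0.86, 0.17, 0.2, 0]

```text
t: 2.65
position: [0.5045, -0.2879, 0.1537]
ee_rot: [-3.14, -0.001, 1.336]
ft_force: [-0.2, -0.3, 0.2]
width: 0.0475
grip_force: 0.0
```

```bash
cat >> h.py <<'E'
from scipy.spatial.transform import Rotation as Ro
def wgrab(f):
    s=env.read_state(); d=optics.grab_frame("wrist"); T=np.eye(4); T[:3,:3]=Ro.from_euler("xyz",s["ee_rot"]).as_matrix(); T[:3,3]=s["position"]
    M=T@d["mount"]; R=M[:3,:3].T; d=dict(frame=d["frame"],K=d["K"],R=R,t=-R@M[:3,3]); cv2.imwrite(f,d["frame"][:,:,::-1]); np.savez(f[:-4]+'.npz',**d); print(np.round(s["position"],4),np.round(s["ee_rot"],4)); return d
E
python3 -c "
from h import *
wgrab('pics/w1.png')"
```

```text
[ 0.5045 -0.2879  0.1537] [-3.1404e+00 -5.0000e-04  1.3361e+00]
```

View pics/w1.png

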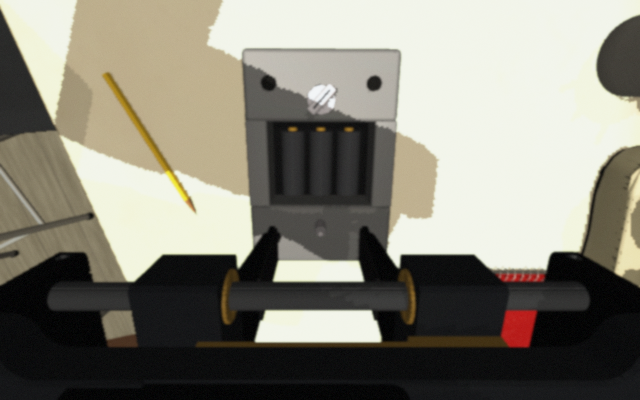

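The wrist view shows the housing square in the frame. The top buffers are at (268,83) and (374,83), the stud at (321,97) with its wing slanting up to the right, and the dowel at (320,228). I'll enlarge the stud.

```bash
python3 - <<'E'
from h import *
d=np.load("pics/w1.npz"); a=cv2.imread("pics/w1.png")
cv2.imwrite("pics/s1.png",cv2.resize(a[72:122,286:356],(700,500),interpolation=cv2.INTER_CUBIC))
p,q=[ray(d,u,.056)[:2] for u in((268,83),(374,83))]; print(p,q,np.linalg.norm(q-p)); e=(q-p)/np.linalg.norm(q-p); y=np.array([-e[1],e[0]])
print("yaw",np.degrees(np.arctan2(e[1],e[0])),"seat",(p+q)/2-.068*y,"stud",(p+q)/2-.013*y, "dowel",ray(d,(320,224),.075),(p+q)/2-.123*y)
E
```

```text
[ 0.48636922 -0.18544871] [ 0.5694393  -0.20536067] 0.08542320237227963
yaw -13.479520435507176 seat [ 0.51205361 -0.26153151] stud [ 0.52487399 -0.20804658] dowel [ 0.50064296 -0.306108    0.075     ] [ 0.49923323 -0.31501644]
```

View pics/s1.png

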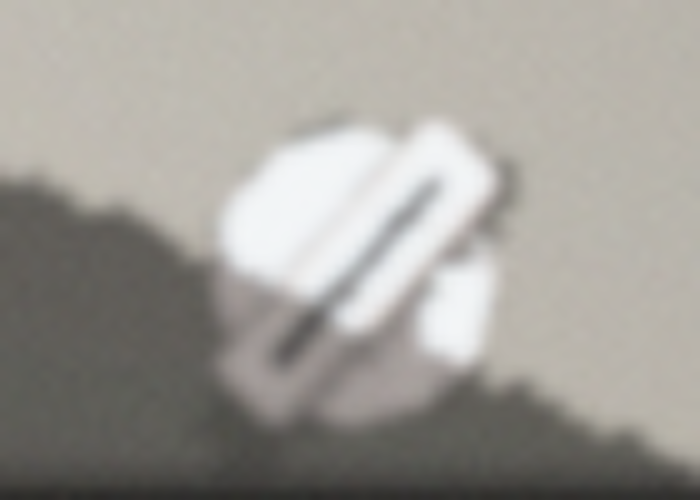

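The wing's groove runs from (285,355) to (435,180) in the crop, so the wing is turned about +49° from the housing x. Next I compute it properly.

```bash
python3 - <<'E'
from h import *
d=np.load("pics/w1.npz")
p,q=[ray(d,(286+u/10,72+v/10),.075)[:2] for u,v in((285,355),(435,180))]
w=np.degrees(np.arctan2(*(q-p)[::-1])); print("centre",(p+q)/2,np.linalg.norm(q-p),"world angle",w,"stud",w+13.55)
E
```

```text
centre [ 0.52555319 -0.20774857] 0.017014275621457742 world angle 34.730036044916794 stud 48.2800360449168
```

jog_arm:
  moves:
    - [0.06, 0, 0, 0.05]
    - [0.14, 0, 0.03, 0.11]
    - [0.2, 0, 0.06, 0.18]
    - [0.25, 0, 0.09, 0.25]
    - [0.27, 0.004, 0.12, 0.32]
    - [0.27, 0.004, 0.15, 0.38]
    - [0.27, 0.004, 0.17, 0.43]
    - [0.27, 0.004, 0.18, 0.46]
    - [0.27, 0.004, 0.18, 0.465]
    - [0.27, 0.004, 0.18, 0.465]

```text
t: 3.53
position: [0.525, -0.2067, 0.1013]
ee_rot: [3.141, -0.0, 0.61]
ft_force: [-0.9, 0.1, 0.4]
width: 0.0475
grip_force: 0.0
```

```bash
python3 - <<'E'
from h import *
d=wgrab('pics/w2.png'); a=cv2.imread("pics/w2.png")
cv2.imwrite("pics/s2.png",cv2.resize(a[180:300,240:400],(800,600),interpolation=cv2.INTER_CUBIC))
E
```

```text
[ 0.525  -0.2067  0.1013] [ 3.1413e+00 -4.0000e-04  6.0960e-01]
```

View pics/s2.png

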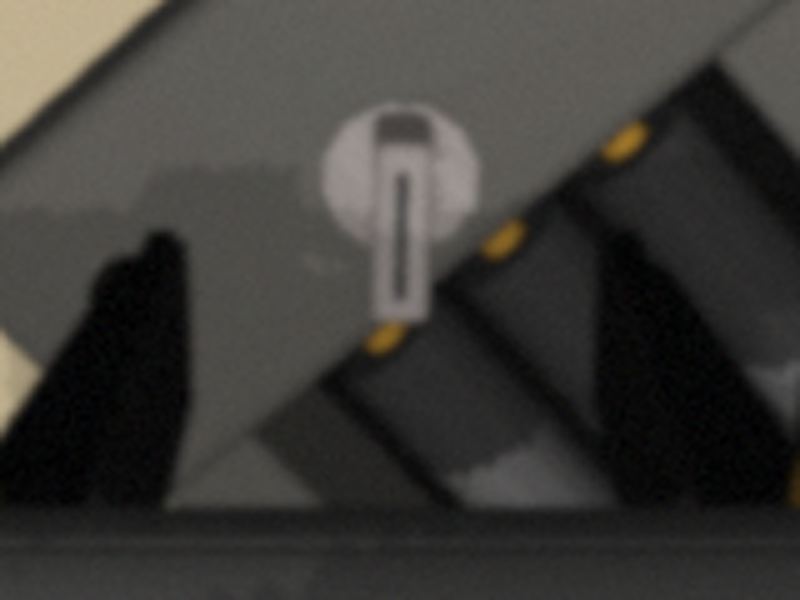

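The wing top is centred at crop (402,232), which is full-image (320.4,226.4). It lines up with the tool x and sits midway between the fingers.

```bash
python3 - <<'E'
from h import *
d=np.load("pics/w2.npz"); p=ray(d,(320.4,226.4),.075); c=np.array([.525,-.2067]);v=p[:2]-c;y=.6096
print(p,"tool",v@[np.cos(y),np.sin(y)],v@[np.sin(y),-np.cos(y)])
E
```

```text
[ 0.52500077 -0.20797273  0.075     ] tool -0.000728058847067378 0.0010439273007032766
```

jog_arm:
  moves:
    - [-0.002, 0.003, 0.02, 0]
    - [-0.002, 0.003, 0.05, 0]
    - [-0.002, 0.003, 0.08, 0]
    - [-0.002, 0.003, 0.11, 0]
    - [-0.002, 0.003, 0.13, 0]
    - [-0.002, 0.003, 0.136, 0]
    - [-0.002, 0.003, 0.136, 0]
    - [-0.002, 0.003, 0.136, 0]
    - [-0.002, 0.003, 0.136, 0]
    - [-0.002, 0.003, 0.136, 0]

```text
t: 4.42
position: [0.5248, -0.2093, 0.0602]
ee_rot: [3.141, -0.0, 0.607]
ft_force: [0.0, -0.4, 0.5]
width: 0.0474
grip_force: 0.0
```

jog_arm:
  moves:
    - [0, 0, 0, 0]
    - [0, 0, 0, 0]
    - [0, 0, 0, 0]
    - [0, 0, 0, 0]
    - [0, 0, 0, 0]
    - [0, 0, 0, 0]
    - [0, 0, 0, 0]
    - [0, 0, 0, 0]
    - [0, 0, 0, 0]
    - [0, 0, 0, 0]
  fingers: -1
  newtons: 12

```text
t: 5.25
position: [0.5242, -0.2088, 0.0598]
ee_rot: [-3.14, 0.0, 0.607]
ft_force: [-3.1, 4.7, 3.8]
width: 0.0079
grip_force: 12.0
```

jog_arm:
  moves:
    - [0, 0, 0, 0.05]
    - [0, 0, 0, 0.11]
    - [0, 0, 0, 0.18]
    - [0, 0, 0, 0.25]
    - [0, 0, 0, 0.32]
    - [0, 0, 0, 0.39]
    - [0, 0, 0, 0.46]
    - [0, 0, 0, 0.51]
    - [0, 0, 0, 0.537]
    - [0, 0, 0, 0.537]

```text
t: 6.08
position: [0.5239, -0.2071, 0.0598]
ee_rot: [-3.139, 0.003, -0.24]
ft_force: [-2.4, 15.4, 7.7]
width: 0.0081
grip_force: 12.0
```

jog_arm:
  moves:
    - [0, 0, 0, 0]
    - [0, 0, 0, 0]
    - [0, 0, 0, 0]
    - [0, 0, 0, 0]
    - [0, 0, 0, 0]
    - [0, 0, 0, 0]
    - [0, 0, 0, 0]
    - [0, 0, 0, 0]
    - [0, 0, 0, 0]
    - [0, 0, 0, 0]
  fingers: 0

```text
t: 6.92
position: [0.5246, -0.2092, 0.0598]
ee_rot: [-3.142, -0.0, -0.237]
ft_force: [-0.1, -0.8, -0.3]
width: 0.0478
grip_force: 0.0
```

jog_arm:
  moves:
    - [0, 0, -0.04, 0]
    - [0, 0, -0.1, 0]
    - [0, 0, -0.16, 0]
    - [-0.05, 0, -0.22, 0]
    - [-0.12, 0, -0.27, 0]
    - [-0.18, 0, -0.3, 0]
    - [-0.22, 0, -0.3, 0]
    - [-0.25, 0, -0.3, 0]
    - [-0.27, 0, -0.3, 0]
    - [-0.27, 0, -0.3, 0]

```text
t: 7.75
position: [0.4451, -0.19, 0.1497]
ee_rot: [-3.141, 0.001, -0.237]
ft_force: [0.0, 0.1, -0.6]
width: 0.0479
grip_force: 0.0
```

```bash
python3 - <<'E'
from h import *
d=wgrab('pics/w3.png')
u=d["R"]@np.array([.525,-.208,.075])+d["t"]; u=d["K"]@u/u[2]; print(u)
a=cv2.imread("pics/w3.png"); x,y=int(u[0]),int(u[1]); a=cv2.copyMakeBorder(a,60,60,60,60,0)[y:y+120,x-20:x+140]
cv2.imwrite("pics/s3.png",cv2.resize(a,(800,600),interpolation=cv2.INTER_CUBIC)); print(x-80,y-60)
E
```

```text
[ 0.4451 -0.19    0.1497] [-3.1413e+00  7.0000e-04 -2.3680e-01]
[315.74497322  99.14351388   1.        ]
235 39
```

View pics/s3.png

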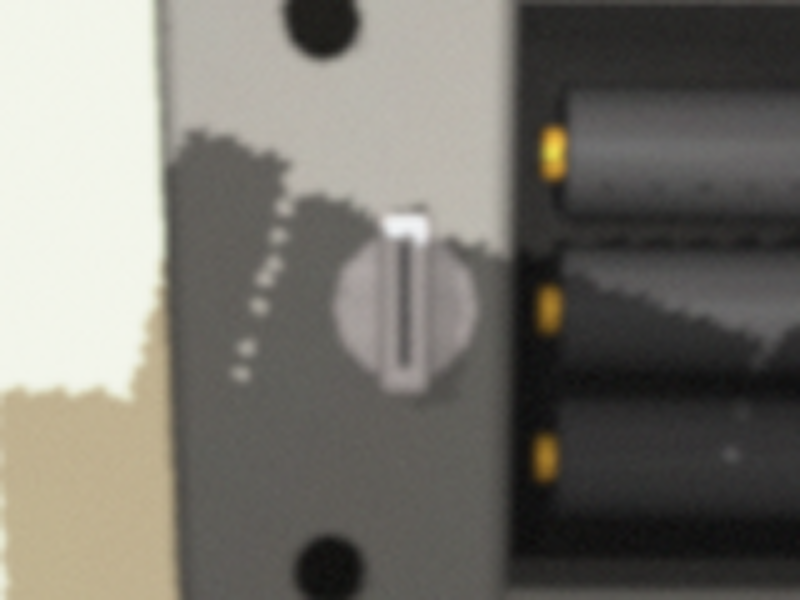

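The wing is lined up, square with the two buffers, and its centre is at (316,99.6) against a predicted (315.7,99.1). The stud is therefore confirmed at (0.525,-0.208). Now I'll move to the cover.

jog_arm:
  moves:
    - [0, -0.05, -0.06, -0.05]
    - [0.02, -0.13, -0.13, -0.12]
    - [0.04, -0.23, -0.19, -0.2]
    - [0.07, -0.34, -0.23, -0.28]
    - [0.1, -0.45, -0.23, -0.36]
    - [0.12, -0.57, -0.23, -0.44]
    - [0.14, -0.69, -0.23, -0.52]
    - [0.16, -0.8, -0.23, -0.6]
    - [0.17, -0.88, -0.23, -0.68]
    - [0.17, -0.93, -0.23, -0.75]

```text
t: 8.63
position: [0.5624, 0.0717, 0.2182]
ee_rot: [-3.141, -0.0, 0.95]
ft_force: [-0.1, -0.7, -0.6]
width: 0.0476
grip_force: 0.0
```

jog_arm:
  moves:
    - [0.03, -0.01, 0, -0.07]
    - [0.08, -0.02, 0, -0.15]
    - [0.15, -0.04, 0, -0.23]
    - [0.23, -0.06, 0, -0.31]
    - [0.31, -0.08, 0, -0.39]
    - [0.38, -0.1, 0, -0.47]
    - [0.44, -0.12, 0, -0.55]
    - [0.49, -0.13, 0, -0.63]
    - [0.52, -0.14, 0, -0.71]
    - [0.52, -0.14, 0, -0.78]

```text
t: 9.47
position: [0.6196, 0.222, 0.2178]
ee_rot: [-3.141, -0.001, 2.175]
ft_force: [-0.4, -0.1, 0.1]
width: 0.0477
grip_force: 0.0
```

jog_arm:
  moves:
    - [0, 0, 0, -0.07]
    - [0, 0, 0, -0.15]
    - [0, 0, 0, -0.23]
    - [0, 0, 0, -0.31]
    - [0, 0, 0, -0.39]
    - [0, 0, 0, -0.47]
    - [0, 0, 0, -0.55]
    - [0, 0, 0, -0.63]
    - [0, 0, 0, -0.71]
    - [0, 0, 0, -0.78]

```text
t: 10.3
position: [0.6193, 0.2202, 0.2181]
ee_rot: [3.141, -0.001, -2.885]
ft_force: [-0.2, -0.9, 0.8]
width: 0.0475
grip_force: 0.0
```

```bash
python3 - <<'E'
from h import *
d=wgrab('pics/w4.png')
E
```

```text
[0.6193 0.2202 0.2181] [ 3.1415e+00 -6.0000e-04 -2.8848e+00]
```

View pics/w4.png

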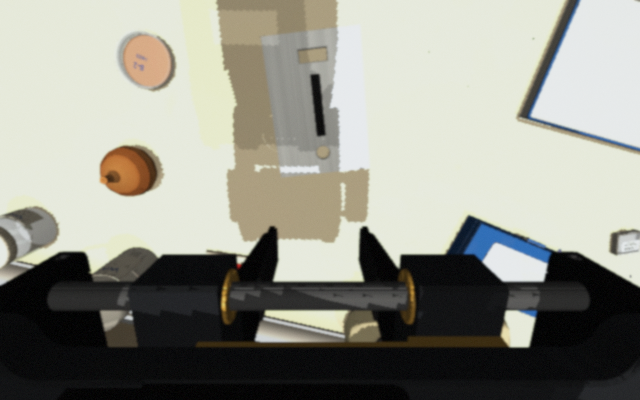

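The wrist view shows the cover with its slot at (312,54), black handle at about (318,105) and hole at (323,153).

```bash
python3 - <<'E'
from h import *
d=dict(np.load("pics/w4.npz")); f=d["frame"]
m=np.zeros(f.shape[:2],np.uint8); m[62:145,295:345]=(f[62:145,295:345].max(2)<45)*255
c=max(cv2.findContours(m,0,1)[0],key=cv2.contourArea); r=cv2.minAreaRect(c); print(r); b=cv2.boxPoints(r); b=b[np.argsort(b[:,1])]
p,q=[ray(d,x,.040)[:2] for x in((b[0]+b[1])/2,(b[2]+b[3])/2)]; y=p-q
print("handle",(p+q)/2,np.linalg.norm(y),np.degrees(np.arctan2(-y[0],y[1])))
s,h=[ray(d,x,.004)[:2] for x in((312,54),(323,153))]; y=s-h
print("holes",s,h,(s+h)/2,np.linalg.norm(y),np.degrees(np.arctan2(-y[0],y[1])))
E
```

```text
((317.525390625, 104.49740600585938), (59.814430236816406, 7.065499782562256), 84.14398956298828)
handle [0.54210691 0.19952069] 0.06127026486640385 110.75436261715069
holes [0.48999191 0.17929345] [0.59483361 0.2200908 ] [0.54241276 0.19969213] 0.11249980295719968 111.26264656760182
```

jog_arm:
  moves:
    - [0.05, 0, 0.03, -0.01]
    - [0.12, 0, 0.08, -0.03]
    - [0.19, 0, 0.15, -0.05]
    - [0.24, 0, 0.23, -0.07]
    - [0.266, 0, 0.31, -0.07]
    - [0.266, 0, 0.4, -0.07]
    - [0.266, 0, 0.48, -0.07]
    - [0.266, 0, 0.55, -0.07]
    - [0.266, 0, 0.58, -0.07]
    - [0.266, 0, 0.58, -0.07]

```text
t: 11.18
position: [0.5409, 0.2001, 0.0427]
ee_rot: [3.141, -0.003, -2.783]
ft_force: [0.1, -0.1, 0.5]
width: 0.0475
grip_force: 0.0
```

jog_arm:
  moves:
    - [0, 0, 0.02, 0]
    - [0, 0, 0.05, 0]
    - [0, 0, 0.08, 0]
    - [0, 0, 0.1, 0]
    - [0, 0, 0.1, 0]
    - [0, 0, 0.1, 0]
    - [0, 0, 0.1, 0]
    - [0, 0, 0.1, 0]
    - [0, 0, 0.1, 0]
    - [0, 0, 0.1, 0]

```text
t: 12.02
position: [0.5416, 0.2002, 0.0152]
ee_rot: [3.142, 0.001, -2.781]
ft_force: [0.3, 0.4, 0.0]
width: 0.0477
grip_force: 0.0
```

jog_arm:
  moves:
    - [0, 0, 0, 0]
    - [0, 0, 0, 0]
    - [0, 0, 0, 0]
    - [0, 0, 0, 0]
    - [0, 0, 0, 0]
    - [0, 0, 0, 0]
    - [0, 0, 0, 0]
    - [0, 0, 0, 0]
    - [0, 0, 0, 0]
    - [0, 0, 0, 0]
  fingers: -1
  newtons: 45

```text
t: 12.85
position: [0.5415, 0.2001, 0.0148]
ee_rot: [3.142, 0.0, -2.781]
ft_force: [0.2, -0.5, -0.1]
width: 0.0097
grip_force: 45.0
```

jog_arm:
  moves:
    - [0, 0, -0.05, 0]
    - [0, 0, -0.14, 0]
    - [0, 0, -0.24, 0.03]
    - [0, 0, -0.35, 0.08]
    - [0, 0, -0.45, 0.14]
    - [0.03, -0.06, -0.54, 0.2]
    - [0.08, -0.15, -0.6, 0.27]
    - [0.14, -0.26, -0.64, 0.34]
    - [0.2, -0.36, -0.65, 0.41]
    - [0.24, -0.44, -0.65, 0.46]

```text
t: 13.68
position: [0.5199, 0.0493, 0.2109]
ee_rot: [3.141, 0.001, 2.773]
ft_force: [0.7, -0.2, -2.3]
width: 0.0095
grip_force: 45.0
```

jog_arm:
  moves:
    - [-0.03, -0.07, 0, 0.07]
    - [-0.06, -0.16, 0, 0.14]
    - [-0.1, -0.27, 0, 0.21]
    - [-0.14, -0.39, 0, 0.28]
    - [-0.19, -0.52, 0, 0.35]
    - [-0.23, -0.64, 0, 0.42]
    - [-0.27, -0.76, 0, 0.49]
    - [-0.31, -0.86, 0, 0.56]
    - [-0.34, -0.93, 0, 0.63]
    - [-0.35, -0.96, 0, 0.68]

```text
t: 14.52
position: [0.5163, -0.2584, 0.2093]
ee_rot: [-3.141, 0.0, 1.703]
ft_force: [-0.0, 0.2, -2.8]
width: 0.0097
grip_force: 45.0
```

jog_arm:
  moves:
    - [0, 0, 0, 0.04]
    - [0, 0, 0, 0.1]
    - [0, 0, 0, 0.16]
    - [0, 0, 0, 0.2]
    - [0, 0, 0, 0.23]
    - [0, 0, 0, 0.24]
    - [0, 0, 0, 0.24]
    - [0, 0, 0, 0.24]
    - [0, 0, 0, 0.24]
    - [0, 0, 0, 0.24]

```text
t: 15.35
position: [0.5167, -0.2553, 0.2097]
ee_rot: [-3.141, -0.0, 1.335]
ft_force: [-0.6, 0.3, -1.5]
width: 0.0097
grip_force: 45.0
```

```bash
python3 - <<'E'
from h import *
s=env.read_state(); p=s["position"]; y=s["ee_rot"][2]; v=np.array([.512,-.2615])-p[:2]
print(p,np.degrees(y),"tool xy share",v@[np.cos(y),np.sin(y)]/.3,v@[np.sin(y),-np.cos(y)]/.3,"turn",(np.degrees(y)-76.45)/90)
E
```

```text
[ 0.51665873 -0.25526045  0.20974781] 76.48814397311794 tool xy share -0.023851143459105453 -0.010239788681984205 turn 0.0004238219235326647
```

jog_arm:
  moves:
    - [-0.005, -0.002, 0.02, 0]
    - [-0.012, -0.005, 0.06, 0]
    - [-0.02, -0.008, 0.11, 0]
    - [-0.024, -0.01, 0.17, 0]
    - [-0.024, -0.01, 0.23, 0]
    - [-0.024, -0.01, 0.28, 0]
    - [-0.024, -0.01, 0.32, 0]
    - [-0.024, -0.01, 0.34, 0]
    - [-0.024, -0.01, 0.35, 0]
    - [-0.024, -0.01, 0.35, 0]

```text
t: 16.18
position: [0.512, -0.2616, 0.1044]
ee_rot: [-3.141, -0.0, 1.334]
ft_force: [-0.4, -0.3, -2.5]
width: 0.0098
grip_force: 45.0
```

```bash
python3 - <<'E'
from h import *
d=wgrab('pics/w5.png'); a=cv2.imread("pics/w5.png")
def pr(X): u=d["R"]@np.array(X)+d["t"]; return (d["K"]@u/u[2]).round(1)[:2]
print("stud top",pr([.525,-.208,.075]))
cv2.imwrite("pics/s5.png",cv2.resize(a[100:250,220:420],(800,600),interpolation=cv2.INTER_CUBIC))
E
```

```text
[ 0.512  -0.2616  0.1044] [-3.1409e+00 -3.0000e-04  1.3343e+00]
stud top [320. 143.]
```

View pics/s5.png

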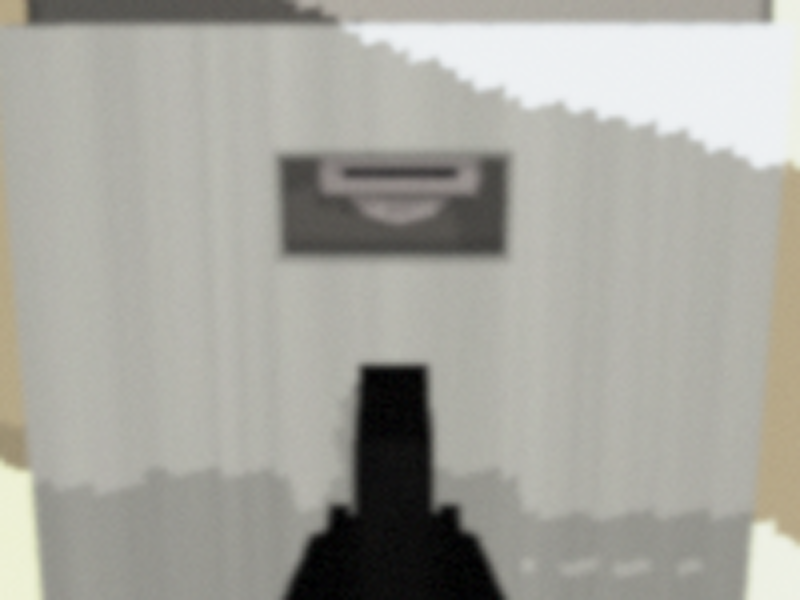

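The slot spans crop (280–508, 155–255), centred at pixel (318.5,151.3). The wing shows squarely through it, centred at (319.8,143.6). I'll compare the two at their own heights.

```bash
python3 - <<'E'
from h import *
d=np.load("pics/w5.npz"); y=1.3343
X=np.array([[np.cos(y),np.sin(y)],[np.sin(y),-np.cos(y)]])
s=[ray(d,(318.5,100+v/4),z)[:2] for v,z in((155,.0896),(155,.0956),(255,.0956))]; w=ray(d,(319.8,143.6),.075)[:2]
print("slot edges from wing, tool mm",[((q-w)@X.T*1000).round(1) for q in s])
E
```

```text
slot edges from wing, tool mm [array([ 4.5, -0.8]), array([ 5.1, -0.9]), array([-9.2, -0.9])]
```

jog_arm:
  moves:
    - [0.003, 0.001, 0, 0]
    - [0.006, 0.002, 0, 0]
    - [0.006, 0.002, 0.02, 0]
    - [0.006, 0.002, 0.04, 0]
    - [0.006, 0.002, 0.06, 0]
    - [0.006, 0.002, 0.075, 0]
    - [0.006, 0.002, 0.09, 0]
    - [0.006, 0.002, 0.1, 0]
    - [0.006, 0.002, 0.1, 0]
    - [0.006, 0.002, 0.1, 0]
  newtons: 60

```text
t: 17.07
position: [0.5131, -0.26, 0.0746]
ee_rot: [-3.141, -0.0, 1.334]
ft_force: [0.4, 0.6, -3.2]
width: 0.0095
grip_force: 60.0
```

jog_arm:
  moves:
    - [0, 0, 0.005, 0]
    - [0, 0, 0.01, 0]
    - [0, 0, 0.015, 0]
    - [0, 0, 0.02, 0]
    - [0, 0, 0.025, 0]
    - [0, 0, 0.03, 0]
    - [0, 0, 0.035, 0]
    - [0, 0, 0.04, 0]
    - [0, 0, 0.04, 0]
    - [0, 0, 0.04, 0]

```text
t: 17.9
position: [0.5132, -0.2601, 0.0648]
ee_rot: [3.14, 0.0, 1.334]
ft_force: [-6.4, 3.8, 24.5]
width: 0.0095
grip_force: 60.0
```

jog_arm:
  moves:
    - [0, 0, 0, 0]
    - [0, 0, 0, 0]
    - [0, 0, 0, 0]
    - [0, 0, 0, 0]
    - [0, 0, 0, 0]
    - [0, 0, 0, 0]
    - [0, 0, 0, 0]
    - [0, 0, 0, 0]
    - [0, 0, 0, 0]
    - [0, 0, 0, 0]

```text
t: 18.73
position: [0.5132, -0.2601, 0.0648]
ee_rot: [3.14, 0.0, 1.334]
ft_force: [-7.3, 4.2, 23.7]
width: 0.0099
grip_force: 60.0
```

```bash
python3 - <<'E'
from h import *
s=env.read_state(); print(s["position"],s["ee_rot"],s["ft_force"],s["torque"])
b=grab("side","pics/b2.png"); b=cv2.imread("pics/b2.png"); w=wgrab("pics/w6.png"); w=cv2.imread("pics/w6.png")
r=lambda i,x,y:cv2.resize(i[y:y+150,x:x+200],(400,300),interpolation=cv2.INTER_CUBIC)
cv2.imwrite("pics/s6.png",np.vstack([r(b,270,225),r(w,220,100)]))
E
```

```text
[ 0.51322531 -0.26008131  0.06477822] [3.14020559e+00 4.75231293e-04 1.33417041e+00] [-7.31800882  4.17136727 23.67413567] [ 0.56529505  1.29672368 -0.02180897]
[ 0.5132 -0.2601  0.0648] [3.1403e+00 5.0000e-04 1.3342e+00]
```

View pics/s6.png

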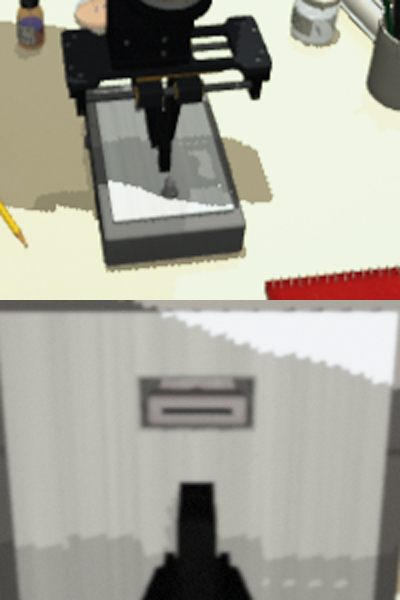

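The wing shows square and centred in the slot, and the dowel comes through the round hole. The TCP is at the flush height of 0.0648 m with about 26 N of push, well above the buffers' 11 N. I'm handing in.

```bash
python3 -c "
from rig import env
print(env.finish_job())"
```

```text
the job is handed in; nothing more can be done
None
```

The job is handed in with the stud lined up and the cover set over it and the dowel, held pressed flush on the frame with about 26 N and a 60 N grip; the hand-in gave no pass or fail verdict.

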